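Sterilise the red-lidded pots under the UV hood

TASK

Draw out the blue tray of the UV station, stand every red-lidded sample pot that is there upright on the tray floor, and slide the loaded tray fully home under the hood. Only then lift the red guard well up, flip the toggle beneath it fully over to on, and lower the guard right down over the switch again. Do not disturb the white-lidded jar, the amber bottle and the dish.

Things in the scene. Friction and masses are not known exactly. Their poses are not given: they have to be found in the camera images.
- pot0_c (a point): a sample pot: upright white cylinder with a red screw lid, 40 mm diameter, 46 mm tall, about 80 g (varies); this point is its centre, 23 mm above its underside, z along its axis. Two to four of the four pots are present.
- pot1_c (a point): a sample pot: upright white cylinder with a red screw lid, 40 mm diameter, 46 mm tall, about 80 g (varies); this point is its centre, 23 mm above its underside, z along its axis. Two to four of the four pots are present.
- pot2_c (a point): a sample pot: upright white cylinder with a red screw lid, 40 mm diameter, 46 mm tall, about 80 g (varies); this point is its centre, 23 mm above its underside, z along its axis. Two to four of the four pots are present.
- pot3_c (a point): a sample pot: upright white cylinder with a red screw lid, 40 mm diameter, 46 mm tall, about 80 g (varies); this point is its centre, 23 mm above its underside, z along its axis. Two to four of the four pots are present.
- tray (a joint): the sliding tray of the UV station, in m: 0 = fully home under the hood, 0.155 = fully drawn out (end stop). It runs straight along its own -y as the value grows, with about 2 N of friction, and stays where it is left; there are end stops and nothing latches.
- tray_floor (a point): centre of the inner floor of the blue tray. Inside 224 mm along its x by 88 mm along its y, rim 8 mm high above this floor and 6 mm thick, no dividers; floor 18.5 mm above the bench. It moves with the tray; +y points under the hood, -y the way the tray is drawn out, z up.
- tray_handle (a point): grip point in the black upright handle plate of the tray, 12 mm thick along y, 50 mm wide along x, its top 20 mm above this point (72.5 mm above the bench); this point is 115 mm from the tray's centre to its -y, same axes as tray_floor. A steel stem, top 22.5 mm above the bench, joins it to the tray.
- hood_edge (a point): middle of the lower front edge of the white hood, fixed, axes as tray_floor. Hood underside 85 mm, top 115 mm above the bench, 280 mm wide along x, from here 115 mm to +y; then the instrument body, 170 mm tall, 120 mm deep. Tray fully out: its centre is 100 mm to -y of here; tray home: the handle is 60 mm to -y. The grey base, 280 mm wide, 14 mm tall, reaches 170 mm to -y of here.
- guard (a joint): the red hinged guard over the toggle switch, in rad: 0 = down over the switch, 1.9 = fully open. It has a stiff hinge and stays at any angle (about 0.1 N m to turn).
- guard_hinge (a point): middle of the guard's hinge line, 52 mm above the bench, on the guard. With the guard down x points from the guard's free front end to the hinge, y is along the hinge line, z up; turns with the guard (the guard turns about +y as it opens: its front end goes up and then over to the hinge side).
- guard_grip (a point): point inside the guard, midway between its two flat parallel side walls, where they can be gripped along y; 62 mm before the hinge (to -x) and 24 mm above it when down; turns with the guard. The guard is a box open underneath: 82 mm long from the hinge to its front end, 46 mm wide over its sides, 38 mm tall, walls 3 mm.
- toggle (a joint): the steel bat toggle beneath the guard, in rad: 0 = off, leaning to +y of the switch box, 0.9 = on, leaning equally to -y. It stays where it is left (about 1 N at the tip to move).
- toggle_tip (a point): centre of the toggle's round tip, 12 mm diameter, 30 mm from its pivot; the bat is 8 mm thick.
- toggle_pivot (a point): pivot of the toggle, on the flat top, 12 mm before its middle (to -x), of the grey fixed switch box (140 mm along x, 110 mm along y, 50 mm tall); its axes are the box's: x towards the guard's hinge, which is 54 mm away, y along the hinge line, z up.
- whitepot_c (a point): centre of a bystander jar, white with a white lid, 52 mm diameter, 62 mm tall; not to be moved
- amber_c (a point): centre of a bystander amber bottle, 60 mm diameter, 130 mm tall; not to be moved
- dish_c (a point): centre of a bystander white ceramic dish, 84 mm diameter, 30 mm tall; not to be moved

How it is judged (in metres and radians):
On the way, in this order (a step that is already met when the one before it is completed fails the run):
1. every red-lidded pot stands upright in the tray (x of pot0_c in the frame of tray_floor between -0.11 and 0.11 m and y of pot0_c in the frame of tray_floor between -0.045 and 0.045 m and z of pot0_c in the frame of tray_floor between 0.015 and 0.03 m and angle between each of pot0_c, pot1_c, pot2_c, pot3_c's own z axis and vertical below 0.2 rad and x of pot1_c in the frame of tray_floor between -0.11 and 0.11 m and y of pot1_c in the frame of tray_floor between -0.045 and 0.045 m and z of pot1_c in the frame of tray_floor between 0.015 and 0.03 m and x of pot2_c in the frame of tray_floor between -0.11 and 0.11 m and y of pot2_c in the frame of tray_floor between -0.045 and 0.045 m and z of pot2_c in the frame of tray_floor between 0.015 and 0.03 m and x of pot3_c in the frame of tray_floor between -0.11 and 0.11 m and y of pot3_c in the frame of tray_floor between -0.045 and 0.045 m and z of pot3_c in the frame of tray_floor between 0.015 and 0.03 m), for 0.2 s.
2. the tray is fully home under the hood, with all the pots standing in it (all of step 1 and value of joint tray below 0.008 m), for 0.2 s.
3. the guard is lifted well up (value of joint guard above 1.2 rad), for 0.2 s.
4. the toggle is flipped to on under the raised guard (value of joint toggle above 0.7 rad and value of joint guard above 0.8 rad), for 0.2 s.
5. the guard is lowered over the switch again (value of joint toggle above 0.7 rad and value of joint guard below 0.08 rad), for 0.2 s.
At the end, for the whole second after the job is handed in: Every red-lidded pot present stands upright (within 0.2 rad) on the tray floor, the tray is home within 8 mm, the toggle is on (above 0.7 of 0.9 rad), the guard is down (within 0.08 rad), and the white-lidded jar, amber bottle and dish stand within 30 mm of where they were (all of step 2 and all of step 5 and distance of each of whitepot_c, amber_c, dish_c from where it was at the start of the episode below 0.03 m and angle between each of whitepot_c, amber_c, dish_c's own z axis and vertical below 0.2 rad); the robot touches nothing.
It fails at once if the white-lidded jar is moved more than 30 mm or tipped over (distance of whitepot_c from where it was at the start of the episode above 0.03 m or angle between whitepot_c's own z axis and vertical above 0.5 rad).
It fails at once if the amber bottle is moved more than 30 mm or tipped over (distance of amber_c from where it was at the start of the episode above 0.03 m or angle between amber_c's own z axis and vertical above 0.5 rad).
It fails at once if the white dish is moved more than 30 mm or tipped over (distance of dish_c from where it was at the start of the episode above 0.03 m or angle between dish_c's own z axis and vertical above 0.5 rad).
Of pot0, pot1, pot2, pot3 only 2 to 4 are there at a start; the rules pass over those that are not, and their reading is None.
At some moment in a run one of pot0, pot1, pot2, pot3 may be knocked a few centimetres aside while the robot is not near it.
Once in a run the grip may slacken for a moment while it holds something.
It also fails if it takes over 210 s, if anything falls off the work surface, if the arm or the gripper's body presses on something with over 40 N, if the wrist force passes 120 N, or if a joint passes its speed limit or range.

ROBOT

A 6-joint arm with a two-finger parallel gripper is mounted at the origin on the work surface. World frame = base frame: x ahead of the robot, y to its left, z up, the work surface at z = 0. Lengths are in mm, angles in degrees, forces in N, time in s.
With the tool pointing down it reaches from about 325 to 775 mm from the base axis. Payload 5.5 kg.
Tool frame: the origin (TCP) lies on the centre line of the jaws, within the pads' length; the fingertips stand 19 mm ahead of it and the grasp point (between the pads) is the TCP; z points along the fingers, y is the line along which they close (so a half turn about z gives the same grasp; the last joint's range is limited). The gripper opens to 85 mm and grips with 20 to 120 N. Pads are 22 mm wide; open, the fingers measure 114 mm over their backs; the gripper's body (76 mm by 85 mm) begins 54 mm behind the grasp point. The pads swing forward as they close: fully open they stand 13 mm farther back than shut.
Start: joints at [71.752, 5.22, 70.514, -0, 104.267, -3.249], TCP at [155.296, 579.569, 250.275] pointing down, gripper open.
Joint ranges: [-164.24, 164.24], [-49.07, 125.15], [9.68, 141.18], [-86.29, 266.29], [3.28, 154.24], [-151.56, 151.56]. Speed limits (degrees/s): [147.25, 147.25, 172.46, 180, 180, 180].

INTERFACE

Orientations are given as [roll, pitch, yaw] about the fixed x, y, z axes, in that order (R = Rz(yaw) Ry(pitch) Rx(roll)).
In Python, from cell import * gives the robot as it stands. The module is installed in compiled form; this text tells all that it offers.
- The arm moves only by the shell command python3 -m pendant 'ROWS' [OPENING]. ROWS is JSON, a list of rows, each a list of 2 entries, a list of its own where there are three numbers: the shift along the tool's x, y, z scaled (see below), then the turn about the tool's z scaled (see below). A call has 1 to 5 rows; each row is the pose to reach, as a shift and turn from the pose commanded when the call began, along the tool's axes at that moment; what a row does not reach only later rows make up. The controller multiplies each number of a shift by 15 cm and each number of a turn by 45 degrees. A row lasts 1/10 s, in which the tool goes at most 50 mm and 8.59 degrees, less where a joint would pass 70% of its speed; a pose out of reach is approached as far as the arm can. A call with a number of a shift or a turn outside -1 to 1 is refused whole. A call with a gripper value outside its range is refused whole. OPENING is the opening, from 0 (shut) to 1 (fully open), set as the call begins (- or left out, the last holds). The fingers move at their own pace and stop on an object; the grip force is fixed at half the most. Time passes only in rows, so rows that repeat a pose let the fingers close. It gives the time, the measured TCP pose, the force, the opening and the grip force at its end, in the units of the state.
- read_state(): the state, without advancing time (a new reading comes with each control period).
- capture(name): name is "scene" or "top" or "wrist"; returns the picture (400x640x3 uint8, red, green, blue); there is no depth.
- camera_params(name): a dict with "fovy" (degrees; the focal length in pixels is half the picture's height over the tangent of half this angle, whatever the lens; pixels are square), "cx", "cy" (the principal point, pixels), "R" (3x3) and "t" (3): a world point X has camera coordinates R X + t; the wrist camera has in their place "tool_from_camera" (4x4, takes a point from camera to tool coordinates, whose origin is the TCP and whose axes are the flange's). Camera axes: x right, y down, z forward; pixel columns grow to the right and rows downward; lengths in mm; the calibration is good to about 2 mm. A picture is of the moment at which its call begins: read the wrist's pose just before it. camera_params takes no time and is no camera call.
- hand_in(): hands the job in; it is judged then, once.
Trained networks look in the newest picture that a camera, given by its name, has taken for a name from the list of things; names that differ only in an ending like _2 or _b are one class to them, and where a whole thing is asked for, a point or a joint stands for the part that bears it (a point fixed in the world has none). Each returns a list of dicts, best first, with "p" (0 to 1); they miss things now and then, are a little off and sometimes report something else, mostly with a low value. They report only what shows in the picture. A call takes as long as a camera call.
- find_in(camera, name): "bbox" ([centre column, centre row, width, height] in pixels, round what is visible of it).
The state is a dict: "clock": time; "qpos": joint angles; "joint_velocities": joint speeds; "tau": joint torques, N m; "tool_pos": TCP position; "ee_rot": TCP orientation; "ft_force": force on the tool from outside, world axes, zero at the start; "torque": the same for the moment, N m; "grip_width": finger opening in mm; "gripper_force": force on a finger pad.
Only numpy, scipy, OpenCV 4.12 (cv2) and the standard library are available. Lean on these libraries where they do the work, as an engineer would, in place of code of your own. Each camera call takes 0.05 s, during which the arm holds its last target. There are 200 camera calls.

## Working session

There is one attempt and no reset: what is moved stays moved. The work goes in short steps, Python scripts to look and compute and a shell command to move; the robot and the scene stay as the last step left them, time stands still between calls to the robot, and variables do not carry over. Pictures are saved under pics/ and viewed, at most 14 in all, crops included, and the job is handed in when it is done.

```bash
mkdir -p pics
cat > h.py <<'E'
from cell import *
import numpy as np, cv2, json
from scipy.spatial.transform import Rotation as Ro
def cam(n):
    p=camera_params(n); f=200/np.tan(np.radians(p["fovy"]/2)); K=np.array([[f,0,p["cx"]],[0,f,p["cy"]],[0,0,1]])
    if "R" in p: R=np.array(p["R"]);t=np.array(p["t"])
    else:
        s=read_state(); T=np.eye(4);T[:3,:3]=Ro.from_euler('xyz',s["ee_rot"],degrees=True).as_matrix();T[:3,3]=s["tool_pos"]
        M=np.linalg.inv(T@np.array(p["tool_from_camera"])); R=M[:3,:3];t=M[:3,3]
    return K,R,t
def ray(c,uv,z):
    K,R,t=c; o=-R.T@t; d=R.T@np.linalg.inv(K)@[uv[0],uv[1],1]; return o+d*(z-o[2])/d[2]
def proj(c,X):
    K,R,t=c; q=K@(R@np.array(X,float)+t); return q[:2]/q[2]
E
python3 - <<'E'
from h import *
print(read_state())
for n in ("scene","top"):
    c=cam(n); im=capture(n); cv2.imwrite(f"pics/{n}0.png",im[:,:,::-1])
    p=camera_params(n); print(n,p["fovy"],(-c[1].T@c[2]).round(), c[1].round(2).tolist(), [k for k in p], p.get("dist"))
    for k in ("pot0_c","tray","tray_handle","guard","toggle","whitepot_c","amber_c","dish_c"):
        print(k,[(np.round(d["bbox"]).tolist(),round(d["p"],2)) for d in find_in(n,k)[:6]])
p=camera_params("wrist");print(p)
E
```

```text
{'clock': 0.0, 'qpos': array([ 7.17517921e+01,  5.26352851e+00,  7.05816876e+01, -2.19119742e-05,
        1.04268440e+02, -3.24958403e+00]), 'joint_velocities': array([-0.01546555,  0.06658333,  0.11699084, -0.06920301, -0.0106283 ,
        0.03541068]), 'tau': array([-1.56883460e-03, -4.58727443e+01, -4.18020058e+01, -1.28606894e-04,
        1.14930482e-02, -3.43199952e-05]), 'tool_pos': array([155.20916319, 579.31540253, 249.14835292]), 'ee_rot': array([-1.79886526e+02, -6.42142551e-03,  1.65001364e+02]), 'ft_force': array([ 0.44685563,  0.35760966, -0.68203963]), 'torque': array([-0.01188059, -0.01038319, -0.01896669]), 'gripper_force': 0.0, 'grip_width': 85.4766163959945}
scene 51.818961981423755 [1255. -616.  622.] [[0.65, 0.76, -0.01], [0.39, -0.35, -0.85], [-0.65, 0.55, -0.52]] ['fovy', 'cx', 'cy', 'R', 't'] None
pot0_c [([230.0, 225.0, 18.0, 19.0], 0.77)]
tray [([370.0, 183.0, 71.0, 47.0], 0.93)]
tray_handle [([152.0, 286.0, 44.0, 30.0], 0.63), ([367.0, 185.0, 70.0, 43.0], 0.61), ([179.0, 236.0, 20.0, 22.0], 0.5)]
guard [([224.0, 251.0, 45.0, 35.0], 0.73)]
toggle []
whitepot_
[... 439 characters left out ...]
]
guard [([414.0, 210.0, 28.0, 35.0], 0.6)]
toggle [([414.0, 209.0, 28.0, 35.0], 0.34)]
whitepot_c [([345.0, 174.0, 18.0, 20.0], 0.65)]
amber_c [([309.0, 150.0, 24.0, 29.0], 0.91), ([470.0, 227.0, 31.0, 30.0], 0.28)]
dish_c [([471.0, 228.0, 30.0, 30.0], 0.76)]
{'fovy': 65.24067291127434, 'cx': 322.6983917670094, 'cy': 200.3633622538416, 'tool_from_camera': array([[ 2.84762054e-04, -9.53416390e-01, -3.01657266e-01,
         7.57872545e+01],
       [ 9.99999956e-01,  2.95555263e-04,  9.86155373e-06,
        -2.55625720e-01],
       [ 7.97542255e-05, -3.01657255e-01,  9.53416433e-01,
        -1.23010381e+02],
       [ 0.00000000e+00,  0.00000000e+00,  0.00000000e+00,
         1.00000000e+00]])}
```

Run:
```python
import cv2
a=cv2.imread("pics/top0.png"); cv2.imwrite("pics/top0c.png",cv2.resize(a[80:320,120:520],(800,480),interpolation=cv2.INTER_CUBIC))
a=cv2.imread("pics/scene0.png"); cv2.imwrite("pics/scene0c.png",cv2.resize(a[110:330,120:440],(800,550),interpolation=cv2.INTER_CUBIC))
```

```text
(no output)
```

View pics/top0c.png

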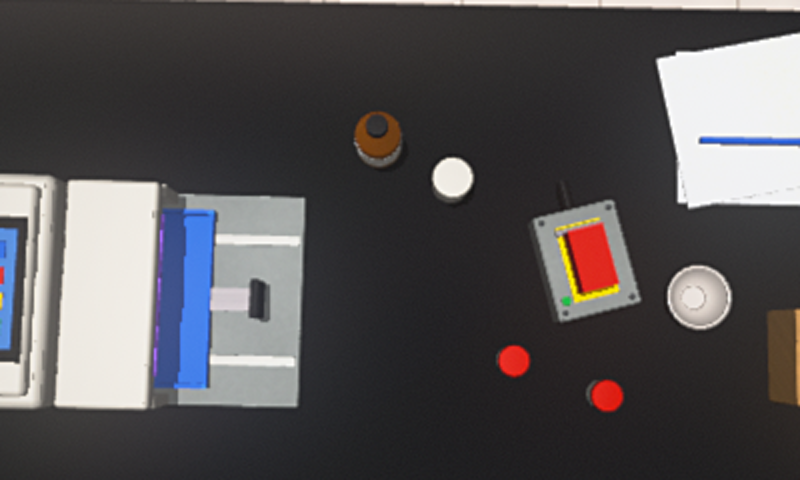

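View pics/scene0c.png

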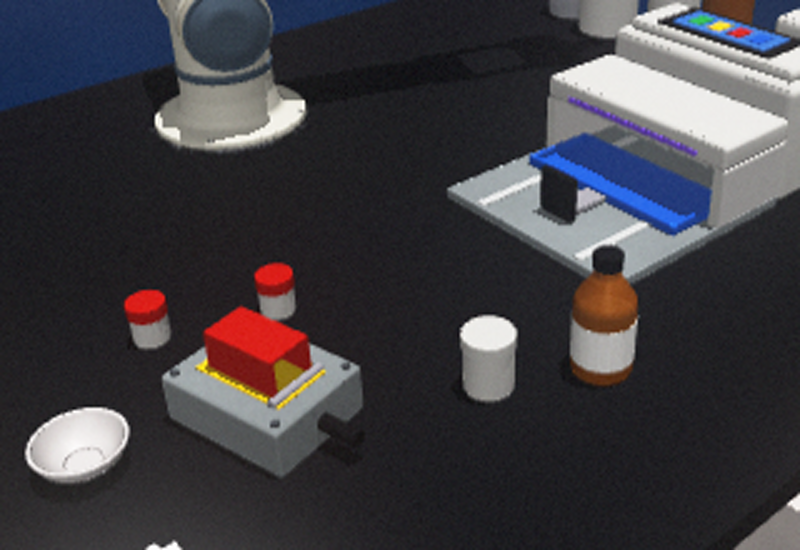

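The top crop shows two red lids at crop (513,361) and (606,396), the tray partly drawn with its handle top at (259,300), and the switch box with corners (530,222), (613,201), (640,301) and (560,322). The scene crop shows a grey hinge rod on the guard's far (+x) side.

Run:
```python
from h import *
c=cam("top"); f=lambda u,v,z: ray(c,(u/2+120,v/2+80),z)
for n,u,v,z in [("potA",513,361,46),("potB",606,396,46),("handle",259,300,72.5),("rimF1",213,211,26.5),("rimF2",208,388,26.5),("base1",304,197,14),("base2",298,406,14),("box1",530,222,50),("box2",613,201,50),("box3",640,301,50),("box4",560,322,50),("guardtop",597,258,90),("white",453,178,62),("amber",378,126,130),("dish",699,297,30),("hoodA",163,183,115),("hoodB",153,408,115)]:
    print(n,f(u,v,z).round(1))
im=cv2.imread("pics/top0.png"); hsv=cv2.cvtColor(im,cv2.COLOR_BGR2HSV)
m=((hsv[...,0]<8)|(hsv[...,0]>172))&(hsv[...,1]>170)&(hsv[...,2]>90)
n,l,st,ce=cv2.connectedComponentsWithStats(m.astype(np.uint8))
for s,q in zip(st[1:],ce[1:]):
    if s[4]>15: print(s,q.round(1),ray(c,q,46).round(1))
im=cv2.imread("pics/scene0.png"); hsv=cv2.cvtColor(im,cv2.COLOR_BGR2HSV); cs=cam("scene")
m=((hsv[...,0]<8)|(hsv[...,0]>172))&(hsv[...,1]>170)&(hsv[...,2]>70)
n,l,st,ce=cv2.connectedComponentsWithStats(m.astype(np.uint8))
for s,q in zip(st[1:],ce[1:]):
    if s[4]>15: print("S",s,q.round(1),ray(cs,q,40).round(1))
```

```text
potA [ 456.6 -203.3   46. ]
potB [ 413.7 -323.    46. ]
handle [529.3 122.2  72.5]
rimF1 [648.3 193.8  26.5]
rimF2 [415.3 192.5  26.5]
base1 [670.9  74.8  14. ]
base2 [392.8  75.8  14. ]
box1 [ 637.  -224.3   50. ]
box2 [ 666.3 -332.7   50. ]
box3 [ 536.2 -366.8   50. ]
box4 [ 507.6 -263.2   50. ]
guardtop [ 587.6 -302.7   90. ]
white [ 691.3 -122.7   62. ]
amber [742.3 -26.1 130. ]
dish [ 543.5 -449.9   30. ]
hoodA [670.1 238.3 115. ]
hoodB [395.5 239.7 115. ]
[404 192  25  34 572] [415.7 208.5] [ 592.7 -305.1   46. ]
[109 214  13   8  83] [115.  217.2] [558.4 476.2  46. ]
[369 252  16  17 204] [376.7 260.1] [ 457.6 -203.8   46. ]
[416 270  16  16 206] [423.3 277.5] [ 414.9 -323.8   46. ]
[  0 330  24  28 564] [ 10.8 343.6] [234.2 721.3  46. ]
S [382  95  17  10 146] [390.3  99.6] [ 90.1 873.7  40. ]
S [412 122   8   3  16] [415.8 122.8] [349.7 714.9  40. ]
S [222 215  16  13 175] [229.2 221.1] [ 458.8 -205.7   40. ]
S [170 226  17  14 195] [177.7 232.3] [ 416.7 -326.2   40. ]
S [201 232  43  37 925] [221.2 248.7] [ 545.8 -280.3   40. ]
```

```bash
python3 -m pendant '[[[0,0,0],-0.333],[[0,0,0],-0.333],[[0,0,0],-0.333]]' && python3 -m pendant '[[[-0.8,-1,0],0],[[-0.8,-1,0],0],[[-0.8,-1,0],0],[[-0.8,-1,0],0]]' && python3 -m pendant '[[[-0.8,-1,0],0],[[-0.8,-1,0],0],[[-0.8,-1,0],0],[[-0.8,-1,0],0]]' && python3 -m pendant '[[[-0.88,-1,0.3],0],[[-0.88,-1,0.3],0],[[-0.88,-1,0.3],0],[[-0.88,-1,0.3],0],[[-0.88,-1,0.3],0]]'
python3 - <<'E'
from h import *
c=cam("wrist"); im=capture("wrist"); cv2.imwrite("pics/w1.png",im[:,:,::-1]); print(read_state()["tool_pos"],read_state()["ee_rot"],proj(c,[530,122,72.5]))
im=capture("top"); print([(d["bbox"],d["p"]) for d in find_in("top","tray_handle")[:3]])
cv2.imwrite("pics/top1.png",im[:,:,::-1])
for n in("top","scene"):
    a=cv2.imread(f"pics/{n}0.png"); 
    if n=="top": t=a[150:400,0:200]
    else: s=a[60:310,340:540]
cv2.imwrite("pics/left.png",cv2.resize(np.hstack([t,s]),(800,500)))
E
```

```text
clock: 1.2
tool_pos: [155.3, 579.6, 250.3]
ee_rot: [180.0, -0.0, -180.0]
ft_force: [0.6, 0.1, -0.0]
grip_width: 85.3
gripper_force: 0.0
clock: 1.6
tool_pos: [276.3, 427.7, 250.5]
ee_rot: [180.0, 0.0, 179.8]
ft_force: [1.3, 0.7, -0.2]
grip_width: 85.6
gripper_force: 0.0
clock: 2.0
tool_pos: [396.4, 277.4, 250.6]
ee_rot: [180.0, 0.1, 179.7]
ft_force: [0.6, 0.6, 0.1]
grip_width: 85.5
gripper_force: 0.0
clock: 2.5
tool_pos: [529.0, 124.9, 202.6]
ee_rot: [-179.9, -0.2, 179.5]
ft_force: [-1.0, 0.4, 0.1]
grip_width: 85.4
gripper_force: 0.0
[528.2130641  126.51872203 203.35803031] [-1.79931535e+02 -1.58522543e-01  1.79547919e+02] [320.30041915 197.25815882]
[([223.5, 228.2, 52.2, 93.3], 0.58)]
```

View pics/left.png

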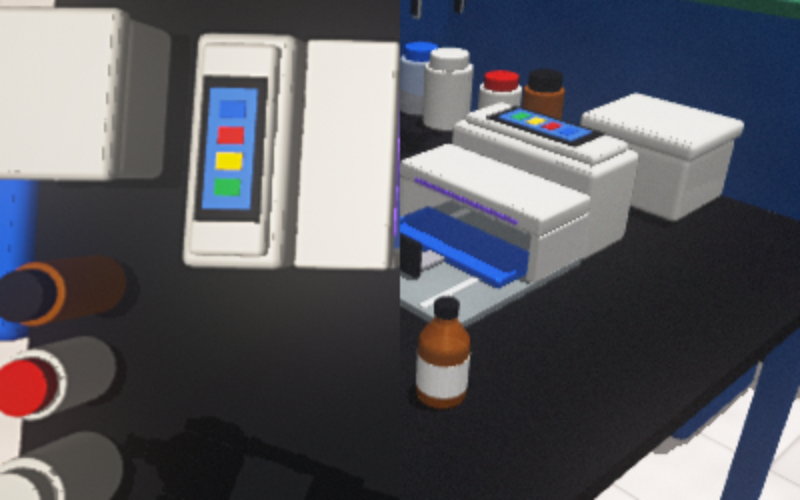

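View pics/w1.png

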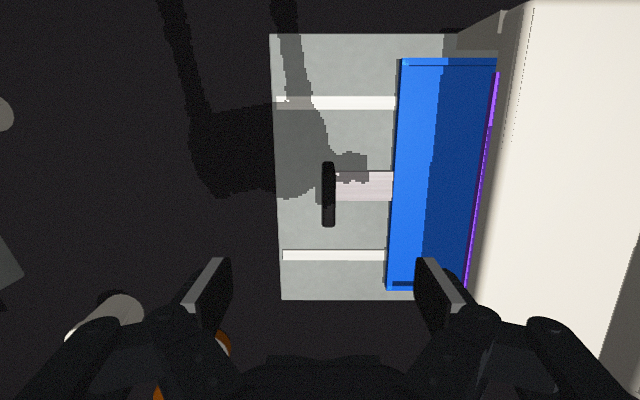

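The left strip shows that the third red patch is only a tall background bottle, so two pots are present. The wrist view shows the handle top at about (328,195), midway between the jaws at 232 and 415, so I descend and grip it.

```bash
python3 -m pendant '[[[0,0,0.3],0],[[0,0,0.6],0],[[0,0,0.85],0],[[0,0,1],0],[[0,0,1],0]]' 0.6 && python3 -m pendant '[[[0,0,0],0],[[0,0,0],0],[[0,0,0],0],[[0,0,0],0],[[0,0,0],0]]' 0 && python3 -m pendant '[[[0,0,0],0],[[0,0,0],0],[[0,0,0],0],[[0,0,0],0],[[0,0,0],0]]' && python3 -m pendant '[[[0,-0.1,0],0],[[0,-0.2,0],0],[[0,-0.3,0],0],[[0,-0.4,0],0],[[0,-0.5,0],0]]'
```

```text
clock: 3.15
tool_pos: [524.2, 130.7, 51.8]
ee_rot: [-180.0, -0.4, -179.9]
ft_force: [0.6, -0.1, -0.2]
grip_width: 51.1
gripper_force: 0.0
clock: 3.65
tool_pos: [528.5, 130.0, 58.2]
ee_rot: [179.9, 0.2, 180.0]
ft_force: [-1.6, 1.4, 6.8]
grip_width: 11.0
gripper_force: 59.7
clock: 4.15
tool_pos: [528.5, 130.0, 58.2]
ee_rot: [179.9, 0.2, 179.9]
ft_force: [-1.1, 1.3, 5.2]
grip_width: 11.3
gripper_force: 59.7
clock: 4.65
tool_pos: [527.8, 54.8, 58.2]
ee_rot: [179.9, 0.1, 180.0]
ft_force: [-4.2, 3.1, 8.6]
grip_width: 11.0
gripper_force: 60.1
```

```bash
python3 -m pendant '[[[0,-0.05,0],0],[[0,-0.1,0],0],[[0,-0.13,0],0],[[0,-0.16,0],0],[[0,-0.16,0],0]]' && python3 -m pendant '[[[0,-0.02,0],0],[[0,-0.04,0],0],[[0,-0.06,0],0],[[0,-0.06,0],0]]'
```

```text
clock: 5.15
tool_pos: [527.6, 30.3, 58.2]
ee_rot: [180.0, 0.1, 179.9]
ft_force: [-6.4, 0.2, 10.0]
grip_width: 11.3
gripper_force: 60.4
clock: 5.55
tool_pos: [527.6, 30.0, 58.2]
ee_rot: [179.1, 0.1, -179.8]
ft_force: [-5.7, 34.1, 9.4]
grip_width: 11.3
gripper_force: 64.1
```

```bash
python3 -m pendant '[[[0,0.05,0],0],[[0,0.05,0],0],[[0,0.05,0],0],[[0,0.05,0],0],[[0,0.05,0],0]]' 0.6 && python3 -m pendant '[[[0,0,-0.3],0],[[0,0,-0.6],0],[[0,0,-1],0],[[0,0,-1],0]]' 1 && python3 -m pendant '[[[0.27,-0.8,0],0],[[0.27,-0.8,0],0],[[0.27,-0.8,0],0],[[0.27,-0.8,0],0]]' && python3 -m pendant '[[[0.27,-0.8,0],0],[[0.27,-0.8,0],0],[[0.27,-0.8,0],0],[[0.27,-0.8,0],0],[[0.27,-0.8,0],0]]'
cat >> h.py <<'E'
def pots(n,z=46,amin=60):
    c=cam(n); im=capture(n); hsv=cv2.cvtColor(im,cv2.COLOR_RGB2HSV)
    m=((hsv[...,0]<8)|(hsv[...,0]>172))&(hsv[...,1]>150)&(hsv[...,2]>60)
    _,l,st,ce=cv2.connectedComponentsWithStats(m.astype(np.uint8))
    for s,q in zip(st[1:],ce[1:]):
        if s[4]>amin: print(n,s,(s[:2]+s[2:4]/2),ray(c,s[:2]+s[2:4]/2-0.5,z).round(1))
    return im
E
python3 - <<'E'
from h import *
im=pots("wrist"); cv2.imwrite("pics/w2.png",im[:,:,::-1]); pots("top"); print(read_state()["tool_pos"])
E
```

```text
clock: 6.05
tool_pos: [527.2, 28.3, 55.3]
ee_rot: [-180.0, -0.0, 179.9]
ft_force: [-0.1, -0.7, -0.2]
grip_width: 50.9
gripper_force: 0.0
clock: 6.45
tool_pos: [529.2, 28.4, 212.9]
ee_rot: [-180.0, 0.6, 179.9]
ft_force: [0.6, 0.6, 0.5]
grip_width: 85.3
gripper_force: 0.0
clock: 6.85
tool_pos: [485.5, -94.2, 204.9]
ee_rot: [-179.9, -0.0, 179.7]
ft_force: [-0.2, 0.0, -0.2]
grip_width: 85.4
gripper_force: 0.0
clock: 7.35
tool_pos: [446.2, -210.9, 204.8]
ee_rot: [179.9, -0.0, 179.9]
ft_force: [0.8, 1.1, 0.0]
grip_width: 85.2
gripper_force: 0.0
wrist [ 176  132   47   45 1656] [199.5 154.5] [ 415.3 -323.    46. ]
wrist [ 309  177   42   43 1402] [330.  198.5] [ 457.  -204.9   46. ]
wrist [ 214  285   58   89 3099] [243.  329.5] [ 605.9 -298.7   46. ]
top [402 192  27  34 619] [415.5 209. ] [ 592.7 -303.2   46. ]
top [109 214  13   8 102] [115.5 218. ] [557.5 476.1  46. ]
top [369 253  11  10  66] [374.5 258. ] [ 464.2 -196.8   46. ]
top [  0 330  28  28 635] [ 14. 344.] [234.5 714.4  46. ]
[ 446.53185674 -210.01410353  205.04659062]
```

View pics/w2.png

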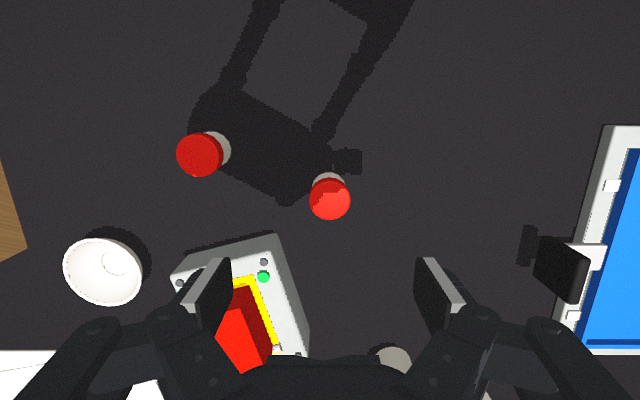

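The wrist view shows both pots standing, with lids at (200,154) and (330,198), matching the earlier estimates to about 1 mm. I grip the nearer one.

```bash
python3 -m pendant '[[[-0.07,0.035,0.3],0],[[-0.07,0.035,0.6],0],[[-0.07,0.035,0.8],0],[[-0.07,0.035,0.8],0]]' && python3 -m pendant '[[[0,0,0.15],0],[[0,0,0.25],0],[[0,0,0.35],0],[[0,0,0.35],0]]' && python3 -m pendant '[[[0,0,0],0],[[0,0,0],0],[[0,0,0],0],[[0,0,0],0],[[0,0,0],0]]' 0.2 && python3 -m pendant '[[[0,0,-0.15],0],[[0,0,-0.3],0],[[0,0,-0.5],0],[[0,0,-0.5],0]]'
```

```text
clock: 7.85
tool_pos: [454.4, -202.9, 79.8]
ee_rot: [179.7, -0.5, -179.9]
ft_force: [-0.0, -0.0, -0.1]
grip_width: 85.5
gripper_force: 0.0
clock: 8.25
tool_pos: [455.8, -205.0, 31.1]
ee_rot: [179.9, -0.2, -180.0]
ft_force: [-0.1, 0.5, -0.0]
grip_width: 85.0
gripper_force: 0.0
clock: 8.75
tool_pos: [457.3, -206.2, 34.1]
ee_rot: [-179.9, 0.1, 180.0]
ft_force: [0.1, -0.0, 4.4]
grip_width: 38.3
gripper_force: 60.6
clock: 9.15
tool_pos: [458.4, -206.8, 112.4]
ee_rot: [-179.8, 0.4, 180.0]
ft_force: [0.2, 0.2, -0.5]
grip_width: 38.3
gripper_force: 60.4
```

```bash
python3 -m pendant '[[[-0.02,0.15,-0.15],0],[[-0.05,0.4,-0.25],0],[[-0.07,0.65,-0.25],0],[[-0.09,0.9,-0.25],0],[[-0.09,0.9,-0.25],0]]' && python3 -m pendant '[[[-0.02,0.25,0],0],[[-0.05,0.5,0],0],[[-0.07,0.75,0],0],[[-0.09,0.95,0],0],[[-0.09,0.95,0],0]]' && python3 -m pendant '[[[0,0.2,0],0],[[0,0.4,0],0],[[0,0.5,0],0],[[0,0.5,0],0]]'
python3 - <<'E'
from h import *
im=pots("wrist"); print(read_state()["tool_pos"],read_state()["grip_width"])
cv2.imwrite("pics/w3.png",im[:,:,::-1]);
E
```

```text
clock: 9.65
tool_pos: [470.0, -67.1, 144.4]
ee_rot: [179.9, -0.0, -179.7]
ft_force: [0.7, -0.9, -0.7]
grip_width: 38.4
gripper_force: 60.6
clock: 10.15
tool_pos: [483.4, 74.1, 144.1]
ee_rot: [179.9, -0.1, -179.8]
ft_force: [-0.2, -0.6, -1.5]
grip_width: 38.5
gripper_force: 60.8
clock: 10.55
tool_pos: [483.6, 147.1, 144.6]
ee_rot: [-180.0, -0.1, -179.9]
ft_force: [-1.0, -0.1, -0.5]
grip_width: 38.5
gripper_force: 60.9
wrist [ 277  241   93   95 6935] [323.5 288.5] [552.7 146.8  46. ]
[483.6766559  146.1467488  144.70681332] 38.56320979413706
```

View pics/w3.png

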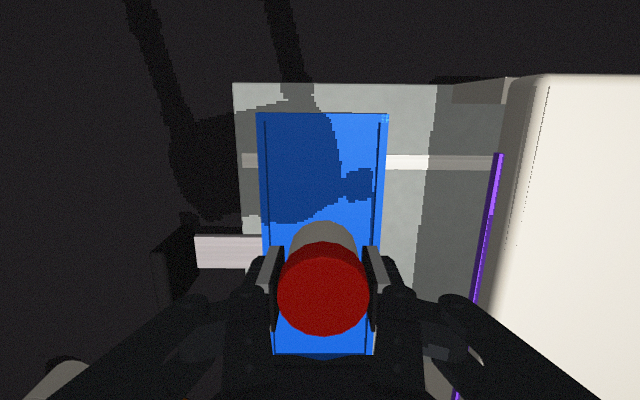

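The held pot is centred over the tray floor: the tray walls are at columns 268 and 378 and the pot is at 323. I lower it.

```bash
python3 -m pendant '[[[0,0,0.2],0],[[0,0,0.35],0],[[0,0,0.45],0],[[0,0,0.53],0],[[0,0,0.53],0]]' && python3 -m pendant '[[[0,0,0.025],0],[[0,0,0.05],0],[[0,0,0.075],0],[[0,0,0.085],0],[[0,0,0.085],0]]'
```

```text
clock: 11.1
tool_pos: [482.9, 145.8, 64.0]
ee_rot: [-179.9, -0.2, 179.9]
ft_force: [0.8, 0.5, -1.4]
grip_width: 38.6
gripper_force: 60.9
clock: 11.6
tool_pos: [483.6, 146.8, 52.9]
ee_rot: [-180.0, -0.0, 180.0]
ft_force: [0.3, -0.5, -0.9]
grip_width: 38.4
gripper_force: 60.9
```

```bash
python3 -m pendant '[[[0,0,0.007],0],[[0,0,0.012],0],[[0,0,0.012],0],[[0,0,0.012],0]]' && python3 -m pendant '[[[0,0,0],0],[[0,0,0],0],[[0,0,0],0],[[0,0,0],0]]' 0.75 && python3 -m pendant '[[[0,0,-0.2],0],[[0,0,-0.45],0],[[0,0,-0.8],0],[[0,0,-1],0],[[0,0,-1],0]]'
python3 - <<'E'
from h import *
im=pots("wrist",64.5);im=pots("top",64.5); print(read_state()["tool_pos"],read_state()["grip_width"])
E
```

```text
clock: 12.0
tool_pos: [483.9, 146.8, 52.7]
ee_rot: [180.0, 0.0, 180.0]
ft_force: [-3.7, -1.5, 5.5]
grip_width: 38.4
gripper_force: 61.3
clock: 12.4
tool_pos: [483.7, 146.7, 51.1]
ee_rot: [-180.0, -0.0, 180.0]
ft_force: [0.2, -0.5, -0.5]
grip_width: 64.2
gripper_force: 0.0
clock: 12.9
tool_pos: [485.7, 147.2, 207.8]
ee_rot: [179.9, 0.6, 180.0]
ft_force: [-0.1, -1.5, 0.5]
grip_width: 64.3
gripper_force: 0.0
wrist [ 300  166   44   45 1526] [322.  188.5] [484.1 145.9  64.5]
top [402 192  27  34 616] [415.5 209. ] [ 591.1 -299.3   64.5]
top [109 214  13   8 102] [115.5 218. ] [556.3 467.8  64.5]
top [415 270  17  16 217] [423.5 278. ] [ 416.  -318.8   64.5]
top [  0 330  28  28 634] [ 14. 344.] [238.5 702.3  64.5]
[484.06861356 146.82252529 201.89666449] 64.60702597955856
```

```bash
python3 -m pendant '[[[0.15,-1,0],0],[[0.15,-1,0],0],[[0.15,-1,0],0],[[0.15,-1,0],0]]' 1 && python3 -m pendant '[[[0.15,-1,0],0],[[0.15,-1,0],0],[[0.15,-1,0],0],[[0.15,-1,0],0]]' && python3 -m pendant '[[[0.16,-1,0],0],[[0.16,-1,0],0],[[0.16,-1,0],0],[[0.16,-1,0],0],[[0.16,-1,0],0]]'
python3 - <<'E'
from h import *
im=pots("wrist");print(read_state()["tool_pos"],read_state()["ee_rot"])
E
```

```text
clock: 13.4
tool_pos: [459.7, -8.0, 198.9]
ee_rot: [-179.9, -0.2, 179.6]
ft_force: [-0.3, 1.5, -0.3]
grip_width: 85.5
gripper_force: 0.0
clock: 13.8
tool_pos: [437.0, -157.3, 198.9]
ee_rot: [-180.0, -0.2, 179.6]
ft_force: [0.6, 0.4, -0.4]
grip_width: 85.5
gripper_force: 0.0
clock: 14.3
tool_pos: [414.5, -302.9, 199.3]
ee_rot: [179.8, -0.1, 179.9]
ft_force: [-0.0, 0.1, -0.4]
grip_width: 85.3
gripper_force: 0.0
wrist [ 277  168   43   44 1476] [298.5 190. ] [ 415.1 -325.6   46. ]
wrist [ 294  316   57   45 1915] [322.5 338.5] [ 580.8 -304.    46. ]
[ 414.83522642 -302.0233804   199.73756708] [ 1.79851799e+02 -9.14059722e-02  1.79998433e+02]
```

```bash
python3 -m pendant '[[[0,-0.145,0.2],0],[[0,-0.145,0.5],0],[[0,-0.145,0.8],0],[[0,-0.145,0.8],0]]' && python3 -m pendant '[[[0,0,0.15],0],[[0,0,0.25],0],[[0,0,0.32],0],[[0,0,0.32],0]]' && python3 -m pendant '[[[0,0,0],0],[[0,0,0],0],[[0,0,0],0],[[0,0,0],0],[[0,0,0],0]]' 0.2 && python3 -m pendant '[[[0,0,-0.15],0],[[0,0,-0.35],0],[[0,0,-0.55],0],[[0,0,-0.75],0],[[0,0,-0.75],0]]'
```

```text
clock: 14.75
tool_pos: [412.1, -320.0, 73.4]
ee_rot: [179.4, -0.6, -179.9]
ft_force: [-0.8, 0.6, -1.2]
grip_width: 85.7
gripper_force: 0.0
clock: 15.15
tool_pos: [414.5, -324.1, 32.6]
ee_rot: [179.9, -0.1, -180.0]
ft_force: [-0.2, -1.0, 0.5]
grip_width: 85.6
gripper_force: 0.0
clock: 15.65
tool_pos: [415.1, -325.6, 34.5]
ee_rot: [-179.9, 0.1, 180.0]
ft_force: [-0.5, -0.3, 5.1]
grip_width: 38.5
gripper_force: 60.7
clock: 16.15
tool_pos: [416.0, -326.3, 150.9]
ee_rot: [-179.7, 0.3, 180.0]
ft_force: [-0.2, 0.5, 0.1]
grip_width: 38.6
gripper_force: 60.4
```

```bash
python3 -m pendant '[[[-0.05,0.15,0],0],[[-0.1,0.4,0],0],[[-0.2,0.65,0],0],[[-0.3,0.9,0],0],[[-0.3,0.9,0],0]]' && python3 -m pendant '[[[-0.1,0.25,0],0],[[-0.2,0.5,0],0],[[-0.3,0.75,0],0],[[-0.4,0.95,0],0],[[-0.4,0.95,0],0]]' && python3 -m pendant '[[[-0.05,0.2,0],0],[[-0.15,0.4,0],0],[[-0.2,0.65,0],0],[[-0.33,0.9,0],0],[[-0.33,0.9,0],0]]' && python3 -m pendant '[[[0,0.2,0],0],[[0,0.4,0],0],[[0,0.4,0],0],[[0,0.4,0],0]]'
python3 - <<'E'
from h import *
im=pots("wrist",64.5);pots("top",64.5);print(read_state()["tool_pos"],read_state()["grip_width"])
E
```

```text
clock: 16.65
tool_pos: [460.4, -186.0, 144.4]
ee_rot: [179.8, -0.0, -179.7]
ft_force: [0.3, -0.6, -0.9]
grip_width: 38.5
gripper_force: 60.6
clock: 17.15
tool_pos: [520.2, -44.7, 144.3]
ee_rot: [179.9, -0.1, -179.8]
ft_force: [-1.1, -0.1, -0.6]
grip_width: 38.8
gripper_force: 60.8
clock: 17.65
tool_pos: [569.8, 90.1, 144.0]
ee_rot: [179.9, -0.1, -179.8]
ft_force: [-1.0, -1.2, -2.0]
grip_width: 38.7
gripper_force: 60.8
clock: 18.05
tool_pos: [568.9, 146.3, 144.9]
ee_rot: [-179.9, -0.1, 180.0]
ft_force: [0.8, -0.0, -0.6]
grip_width: 38.9
gripper_force: 60.9
wrist [ 293   57   63   67 3260] [324.5  90.5] [486.2 146.3  64.5]
wrist [ 277  240   93   95 7016] [323.5 287.5] [625.2 145.8  64.5]
top [402 192  27  34 616] [415.5 209. ] [ 591.1 -299.3   64.5]
top [109 214  13   8 102] [115.5 218. ] [556.3 467.8  64.5]
top [  0 330  28  28 638] [ 14. 344.] [238.5 702.3  64.5]
[569.13974735 145.75483103 145.23794135] 38.14246866669016
```

```bash
python3 -m pendant '[[[0,0,0.2],0],[[0,0,0.35],0],[[0,0,0.45],0],[[0,0,0.53],0],[[0,0,0.53],0]]' && python3 -m pendant '[[[0,0,0.03],0],[[0,0,0.06],0],[[0,0,0.085],0],[[0,0,0.097],0],[[0,0,0.097],0]]'&& python3 -m pendant '[[[0,0,0],0],[[0,0,0],0],[[0,0,0],0],[[0,0,0],0]]' 0.75 && python3 -m pendant '[[[0,0,-0.2],0],[[0,0,-0.45],0],[[0,0,-0.8],0],[[0,0,-1],0],[[0,0,-1],0]]'
python3 - <<'E'
from h import *
im=pots("wrist",64.5);print(read_state()["tool_pos"])
im=pots("top",64.5); cv2.imwrite("pics/t4.png",im[:,:,::-1])
E
```

```text
clock: 18.65
tool_pos: [568.3, 146.6, 64.3]
ee_rot: [-180.0, -0.2, 179.9]
ft_force: [-0.2, -0.5, -1.5]
grip_width: 38.8
gripper_force: 60.9
clock: 19.15
tool_pos: [569.5, 147.6, 53.0]
ee_rot: [180.0, 0.1, 180.0]
ft_force: [-3.1, -0.5, 4.1]
grip_width: 38.5
gripper_force: 61.2
clock: 19.55
tool_pos: [569.1, 147.5, 51.5]
ee_rot: [-180.0, -0.0, 180.0]
ft_force: [-0.3, -0.3, -0.4]
grip_width: 63.9
gripper_force: 0.0
clock: 20.05
tool_pos: [571.3, 147.9, 209.0]
ee_rot: [179.9, 0.6, 180.0]
ft_force: [0.6, -0.8, 1.1]
grip_width: 63.7
gripper_force: 0.0
wrist [ 297   62   49   51 1910] [321.5  87.5] [485.9 146.2  64.5]
wrist [ 301  165   43   45 1507] [322.5 187.5] [569.2 147.   64.5]
[570.43923234 147.71813434 205.35497818]
top [403 192  26  34 616] [416. 209.] [ 591.1 -300.6   64.5]
top [109 214  13   8 102] [115.5 218. ] [556.3 467.8  64.5]
top [239 241   9  14  83] [243.5 248. ] [484.9 138.7  64.5]
top [  0 330  28  28 631] [ 14. 344.] [238.5 702.3  64.5]
```

```bash
python3 -m pendant '[[[0.13,-0.3,0],0],[[0.26,-0.6,0],0],[[0.26,-0.9,0],0],[[0.26,-0.95,0],0],[[0.26,-0.95,0],0]]' 0 && python3 -m pendant '[[[0,-0.17,0.3],0],[[0,-0.17,0.6],0],[[0,-0.17,0.9],0],[[0,-0.17,0.98],0],[[0,-0.17,0.98],0]]' && python3 -m pendant '[[[0,0.05,0],0],[[0,0.1,0],0],[[0,0.15,0],0],[[0,0.2,0],0],[[0,0.26,0],0]]' && python3 -m pendant '[[[0,0.08,0],0],[[0,0.16,0],0],[[0,0.24,0],0],[[0,0.32,0],0],[[0,0.4,0],0]]' && python3 -m pendant '[[[0,0.07,0],0],[[0,0.14,0],0],[[0,0.21,0],0],[[0,0.28,0],0],[[0,0.34,0],0]]'
```

```text
clock: 20.65
tool_pos: [529.5, 3.8, 199.6]
ee_rot: [180.0, -0.2, 179.8]
ft_force: [0.1, 0.2, 0.1]
grip_width: 0.3
gripper_force: 0.0
clock: 21.15
tool_pos: [528.5, -19.1, 51.9]
ee_rot: [179.9, -0.3, -179.9]
ft_force: [0.5, -0.5, 0.1]
grip_width: -0.1
gripper_force: 0.0
clock: 21.65
tool_pos: [531.0, 18.7, 56.1]
ee_rot: [-179.9, 0.1, 180.0]
ft_force: [1.0, -3.6, 2.3]
grip_width: 0.3
gripper_force: 1.4
clock: 22.15
tool_pos: [530.2, 79.5, 54.6]
ee_rot: [-180.0, 0.0, 180.0]
ft_force: [2.6, -3.2, 1.0]
grip_width: -0.3
gripper_force: 1.5
clock: 22.65
tool_pos: [530.0, 130.3, 54.5]
ee_rot: [-180.0, -0.0, 180.0]
ft_force: [2.1, -2.4, 0.8]
grip_width: 0.2
gripper_force: 1.3
```

```bash
python3 -m pendant '[[[0,0.05,0],0],[[0,0.1,0],0],[[0,0.14,0],0],[[0,0.18,0],0],[[0,0.2,0],0]]' && python3 -m pendant '[[[0,0.01,0],0],[[0,0.02,0],0],[[0,0.03,0],0],[[0,0.04,0],0],[[0,0.04,0],0]]'
```

```text
clock: 23.15
tool_pos: [530.0, 160.1, 54.5]
ee_rot: [180.0, -0.0, -180.0]
ft_force: [1.4, -2.4, 0.1]
grip_width: -0.3
gripper_force: 1.1
clock: 23.65
tool_pos: [530.0, 165.3, 54.5]
ee_rot: [-180.0, -0.0, 180.0]
ft_force: [-0.0, -3.3, -0.9]
grip_width: -0.1
gripper_force: 1.5
```

```bash
python3 -m pendant '[[[0,0.01,0],0],[[0,0.02,0],0],[[0,0.03,0],0],[[0,0.04,0],0],[[0,0.04,0],0]]' && python3 -m pendant '[[[0,0.01,0],0],[[0,0.02,0],0],[[0,0.02,0],0],[[0,0.02,0],0]]'
```

```text
clock: 24.15
tool_pos: [530.0, 165.5, 54.6]
ee_rot: [-179.4, -0.1, 179.8]
ft_force: [-3.1, -25.6, 3.8]
grip_width: 0.0
gripper_force: 12.4
clock: 24.55
tool_pos: [530.0, 165.6, 54.7]
ee_rot: [-179.1, -0.2, 179.7]
ft_force: [-4.6, -35.1, 6.4]
grip_width: -0.3
gripper_force: 17.7
```

The tray is home at its end stop: 155 mm of travel, then a push of 35 N. I retreat and look at the switch.

```bash
python3 -m pendant '[[[0,-0.2,0],0],[[0,-0.35,0],0],[[0,-0.35,-0.3],0],[[0,-0.35,-0.6],0],[[0,-0.35,-0.9],0]]' && python3 -m pendant '[[[-0.1,-0.5,-0.3],0],[[-0.1,-1,-0.3],0],[[-0.1,-1,-0.3],0],[[-0.1,-1,-0.3],0],[[-0.1,-1,-0.3],0]]' && python3 -m pendant '[[[-0.1,-1,0],0],[[-0.1,-1,0],0],[[-0.1,-1,0],0],[[-0.1,-1,0],0]]' 1 && python3 -m pendant '[[[0,-0.65,0],-0.344],[[0,-0.65,0],-0.344],[[0,-0.65,0],-0.344],[[0,-0.65,0],-0.344],[[0,-0.65,0],-0.344]]'
python3 - <<'E'
from h import *
c=cam("wrist");im=capture("wrist"); cv2.imwrite("pics/w5.png",im[:,:,::-1]);print(read_state()["tool_pos"],read_state()["ee_rot"],read_state()["qpos"])
print([(k,find_in("wrist",k)[:2]) for k in("guard","toggle")])
im=pots("top"); s=capture("scene")
cv2.imwrite("pics/s5.png",cv2.resize(s[130:250,290:450],(800,600),interpolation=cv2.INTER_CUBIC)[:,:,::-1])
E
```

```text
clock: 25.05
tool_pos: [529.7, 122.2, 191.2]
ee_rot: [179.9, -0.0, 180.0]
ft_force: [1.4, -0.8, -0.2]
grip_width: 0.2
gripper_force: 0.0
clock: 25.55
tool_pos: [545.3, -29.1, 235.1]
ee_rot: [179.9, 0.1, 179.8]
ft_force: [-0.9, 0.4, -1.1]
grip_width: 0.1
gripper_force: 0.0
clock: 25.95
tool_pos: [560.1, -181.2, 233.0]
ee_rot: [-180.0, -0.1, 179.8]
ft_force: [-0.9, 0.1, -0.7]
grip_width: 58.1
gripper_force: 0.0
clock: 26.45
tool_pos: [560.7, -273.3, 234.5]
ee_rot: [179.9, 0.0, -164.5]
ft_force: [0.3, 1.3, 0.0]
grip_width: 85.7
gripper_force: 0.0
[ 560.7229105  -273.29416478  234.73176315] [ 1.79957899e+02  2.65860616e-02 -1.64422654e+02] [-2.91340796e+01  8.78425429e+00  6.82376733e+01  4.99006644e-02
  1.02988794e+02 -1.34700224e+02]
[('guard', [{'bbox': [289.4, 210.1, 54.4, 86.8], 'p': 0.82}]), ('toggle', [])]
top [402 192  17  18 195] [410.5 201. ] [ 613.5 -290.2   46. ]
top [109 214  13   8 102] [115.5 218. ] [557.5 476.1  46. ]
top [  0 330  28  28 634] [ 14. 344.] [234.5 714.4  46. ]
```

View pics/w5.png

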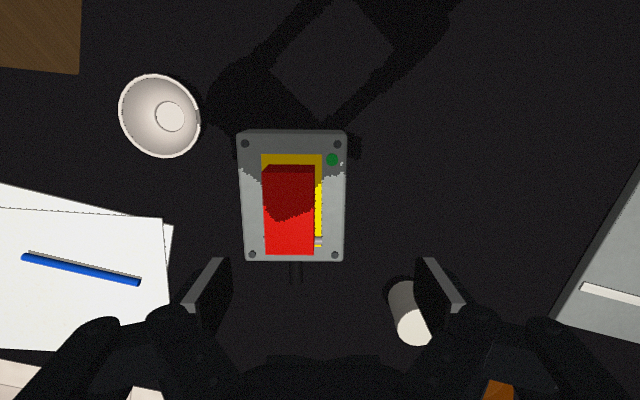

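View pics/s5.png

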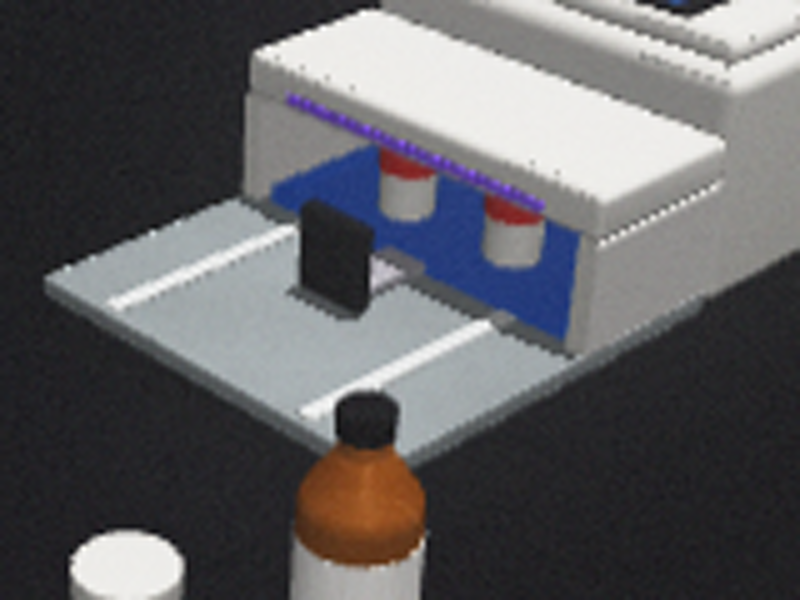

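The scene crop shows both pots standing under the hood and the tray home. The wrist view shows the box with corners at about (239,132), (346,132), (246,260) and (343,260), and the red guard top spanning columns 263-315 and rows 168-255, aligned with the tool.

Run:
```python
from h import *
c=cam("wrist"); P=lambda u,v,z: ray(c,(u,v),z)
B=[P(237,132,50),P(347,132,50),P(344,261,50),P(247,261,50)]
for b in B: print(b.round(1))
G=[P(262,168,90),P(315,168,90),P(314,254,90),P(265,254,90)]
for b in G: print("g",b.round(1))
for n,Q in(("box",B),("guard",G)):
    Q=np.array(Q)[:,:2]; m=Q.mean(0); d=(Q[2]+Q[3]-Q[0]-Q[1])/2; e=(Q[1]+Q[2]-Q[0]-Q[3])/2
    print(n,m.round(1),np.hypot(*d).round(1),np.hypot(*e).round(1),np.degrees(np.arctan2(d[1],d[0])).round(1),np.degrees(np.arctan2(-e[0],e[1])).round(1))
s=read_state(); R=Ro.from_euler('xyz',s["ee_rot"],degrees=True).as_matrix()
for yaw in(15.5,):
  x=np.array([np.cos(np.radians(yaw)),np.sin(np.radians(yaw)),0]); m=np.r_[np.mean(np.array(B)[:,:2],0),50]
  y=np.array([-x[1],x[0],0])
  hinge=m+42*x+[0,0,2]; grip=hinge-62*x+[0,0,24]
  # predicted pixels
  print("hinge",hinge.round(1),"grip",grip.round(1),"tool shift/150",(R.T@(grip-s["tool_pos"])/150).round(3))
  for a in(0,-82):
    for b in(-23,23): print(a,b,proj(c,hinge+a*x+b*y+[0,0,38]).round(0))
```

```text
[ 536.8 -367.9   50. ]
[ 508.2 -265.4   50. ]
[ 642.5 -228.    50. ]
[ 671.2 -331.    50. ]
g [ 554.8 -331.7   90. ]
g [ 542.4 -287.2   90. ]
g [ 622.9 -266.4   90. ]
g [ 635.4 -311.3   90. ]
box [ 589.7 -298.1] 139.4 106.6 15.5 15.6
guard [ 588.9 -299.2] 83.1 46.4 14.3 15.6
hinge [ 630.2 -286.9   52. ] grip [ 570.4 -303.4   76. ] tool shift/150 [-0.012 -0.205  1.06 ]
0 -23 [267. 255.]
0 23 [315. 255.]
-82 -23 [262. 171.]
-82 23 [315. 171.]
```

```bash
python3 -m pendant '[[[-0.01,-0.205,0.1],0],[[-0.01,-0.205,0.4],0],[[-0.01,-0.205,0.7],0],[[-0.01,-0.205,0.9],0],[[-0.01,-0.205,0.9],0]]' && python3 -m pendant '[[[0,0,0.05],0],[[0,0,0.1],0],[[0,0,0.15],0],[[0,0,0.15],0]]' && python3 -m pendant '[[[0,0,0],0],[[0,0,0],0],[[0,0,0],0],[[0,0,0],0],[[0,0,0],0]]' 0.3
python3 - <<'E'
from h import *
s=read_state();print(s["tool_pos"],s["ee_rot"],s["grip_width"])
x=np.array([np.cos(np.radians(15.5)),np.sin(np.radians(15.5)),0]);h=np.array([630,-287.2,52]);d=s["tool_pos"]-h
print("rel hinge",d@x,d@[-x[1],x[0],0],d[2])
r0=np.array([-d@x,d[2]])
for th in np.arange(0,1.7,.1):
    a=-(-d@x)*0; X=d@x; Z=d[2]; nx=X*np.cos(th)+Z*np.sin(th); nz=-X*np.sin(th)+Z*np.cos(th)
    print(round(th,1),"toolx %.3f toolz %.3f"%(-(nx-X)/150,-(nz-Z)/150))
E
```

```text
clock: 27.2
tool_pos: [567.1, -302.7, 93.1]
ee_rot: [179.5, -0.4, -164.5]
ft_force: [-0.8, 0.5, -0.6]
grip_width: 85.6
gripper_force: 0.0
clock: 27.6
tool_pos: [569.7, -304.7, 77.1]
ee_rot: [180.0, -0.0, -164.5]
ft_force: [0.0, 0.3, 0.4]
grip_width: 85.4
gripper_force: 0.0
clock: 28.1
tool_pos: [569.5, -303.5, 78.4]
ee_rot: [179.9, 0.0, -164.5]
ft_force: [-4.3, 6.8, 5.5]
grip_width: 45.5
gripper_force: 62.8
[ 569.53213748 -303.48192687   78.39805611] [ 1.79867665e+02  6.79000867e-03 -1.64548637e+02] 45.47290602700673
rel hinge -62.61982946584678 0.46957281618227104 26.398056110349884
0.0 toolx -0.000 toolz -0.000
0.1 toolx -0.020 toolz -0.041
0.2 toolx -0.043 toolz -0.079
0.3 toolx -0.071 toolz -0.116
0.4 toolx -0.101 toolz -0.149
0.5 toolx -0.135 toolz -0.179
0.6 toolx -0.172 toolz -0.205
0.7 toolx -0.212 toolz -0.228
0.8 toolx -0.253 toolz -0.246
0.9 toolx -0.296 toolz -0.260
1.0 toolx -0.340 toolz -0.270
1.1 toolx -0.385 toolz -0.276
1.2 toolx -0.430 toolz -0.277
1.3 toolx -0.475 toolz -0.273
1.4 toolx -0.520 toolz -0.265
1.5 toolx -0.563 toolz -0.253
1.6 toolx -0.606 toolz -0.236
```

```bash
python3 -m pendant '[[[-0.02,0,-0.041],0],[[-0.043,0,-0.079],0],[[-0.071,0,-0.116],0],[[-0.101,0,-0.149],0],[[-0.135,0,-0.179],0]]'
```

```text
clock: 28.6
tool_pos: [587.3, -298.6, 101.5]
ee_rot: [179.7, -0.4, -164.6]
ft_force: [-6.7, 1.9, -10.2]
grip_width: 44.8
gripper_force: 62.8
```

```bash
python3 -m pendant '[[[-0.037,0,-0.026],0],[[-0.077,0,-0.049],0],[[-0.118,0,-0.067],0],[[-0.161,0,-0.081],0],[[-0.205,0,-0.091],0]]' && python3 -m pendant '[[[-0.045,0,-0.006],0],[[-0.09,0,-0.007],0],[[-0.135,0,-0.003],0],[[-0.18,0,0.005],0],[[-0.223,0,0.017],0]]' && python3 -m pendant '[[[-0.022,0,0.007],0],[[-0.043,0,0.017],0],[[-0.043,0,0.017],0]]'
```

```text
clock: 29.1
tool_pos: [616.5, -290.8, 116.0]
ee_rot: [179.8, -0.4, -164.6]
ft_force: [-11.4, 3.4, -5.7]
grip_width: 45.0
gripper_force: 63.6
clock: 29.6
tool_pos: [649.3, -281.9, 115.4]
ee_rot: [179.8, -0.3, -164.6]
ft_force: [-11.5, 4.9, 0.9]
grip_width: 45.1
gripper_force: 64.3
clock: 29.9
tool_pos: [656.3, -280.1, 113.1]
ee_rot: [179.9, -0.2, -164.5]
ft_force: [-8.8, 3.8, 0.3]
grip_width: 45.5
gripper_force: 64.0
```

```bash
python3 -m pendant '[[[0,0,0],0],[[0,0,0],0],[[0,0,0],0],[[0,0,0],0]]' 0.8 && python3 -m pendant '[[[0,0,-0.1],0],[[0,0,-0.4],0],[[0,0,-0.7],0],[[0,0,-0.8],0],[[0,0,-0.8],0]]' && python3 -m pendant '[[[0.3,0.15,0],0],[[0.54,0.3,0],0],[[0.54,0.3,0],0],[[0.54,0.3,0],0],[[0.54,0.3,0],0]]' 0
python3 - <<'E'
from h import *
c=cam("wrist");s=read_state();im=capture("wrist")
x=np.array([np.cos(np.radians(15.5)),np.sin(np.radians(15.5)),0]);y=np.array([-x[1],x[0],0]);p=np.array([630,-287.2,50])-54*x;d=s["tool_pos"]-p
print(s["tool_pos"],"rel pivot",d@x,d@y,d[2],"tip px",proj(c,p+13*y+[0,0,27]))
cv2.imwrite("pics/w6.png",im[:,:,::-1])
E
```

```text
clock: 30.3
tool_pos: [657.9, -280.8, 113.5]
ee_rot: [-179.9, 0.1, -164.5]
ft_force: [-0.8, -0.0, 0.2]
grip_width: 68.4
gripper_force: 0.0
clock: 30.8
tool_pos: [658.4, -281.1, 239.3]
ee_rot: [-179.6, 0.4, -164.5]
ft_force: [-0.9, -0.5, 0.6]
grip_width: 68.1
gripper_force: 0.0
clock: 31.3
tool_pos: [568.0, -259.0, 232.7]
ee_rot: [-180.0, 0.0, -164.5]
ft_force: [-0.0, 0.4, 0.6]
grip_width: 0.1
gripper_force: 0.0
[ 567.97216135 -258.95455139  232.68926379] rel pivot 1.7763535492020688 43.79439332023102 182.6892637878657 tip px [290.39073363 185.93657726]
```

View pics/w6.png

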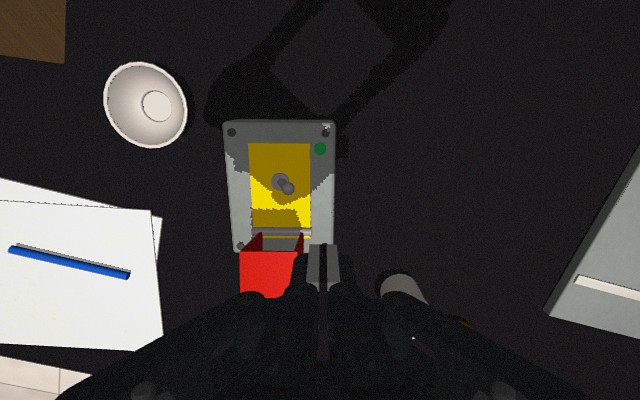

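The guard stands open and the toggle tip shows at (288,188), against a predicted (290,186). I descend beside it and push across.

```bash
python3 -m pendant '[[[0,0.02,0.3],0],[[0,0.02,0.6],0],[[0,0.02,0.9],0],[[0,0.02,1],0],[[0,0.02,1],0]]' && python3 -m pendant '[[[0,-0.04,0],0],[[0,-0.08,0],0],[[0,-0.12,0],0],[[0,-0.16,0],0],[[0,-0.19,0],0]]' && python3 -m pendant '[[[0,-0.015,0],0],[[0,-0.03,0],0],[[0,-0.045,0],0],[[0,-0.06,0],0],[[0,-0.06,0],0]]'
```

```text
clock: 31.85
tool_pos: [565.7, -255.3, 79.5]
ee_rot: [179.8, -0.2, -164.5]
ft_force: [-0.3, 0.1, -0.2]
grip_width: 0.3
gripper_force: 0.0
clock: 32.35
tool_pos: [574.5, -284.2, 83.6]
ee_rot: [-179.9, 0.1, -164.6]
ft_force: [-0.3, 1.3, 0.5]
grip_width: -0.0
gripper_force: 0.6
clock: 32.85
tool_pos: [576.4, -292.2, 82.2]
ee_rot: [180.0, -0.0, -164.5]
ft_force: [0.2, -0.2, 0.3]
grip_width: 0.2
gripper_force: 0.1
```

```bash
python3 -m pendant '[[[0,-0.01,0],0],[[0,-0.02,0],0],[[0,-0.03,0],0],[[0,-0.03,0],0]]' && python3 -m pendant '[[[0,-0.01,0],0],[[0,-0.02,0],0],[[0,-0.02,0],0],[[0,-0.02,0],0]]'
```

```text
clock: 33.25
tool_pos: [577.2, -295.0, 82.1]
ee_rot: [179.8, -0.1, -164.5]
ft_force: [-2.9, 5.0, -0.0]
grip_width: -0.3
gripper_force: 3.1
clock: 33.65
tool_pos: [577.4, -295.5, 81.9]
ee_rot: [179.5, -0.1, -164.4]
ft_force: [-6.3, 13.5, 3.6]
grip_width: 0.1
gripper_force: 7.6
```

```bash
python3 -m pendant '[[[0,0.1,0],0],[[0,0.25,0],0],[[0,0.25,-0.3],0],[[0,0.25,-0.7],0],[[0,0.25,-1],0]]' && python3 -m pendant '[[[0,0,-0.02],0],[[0,0,-0.02],0],[[0,0,-0.02],0]]' 0.8
python3 - <<'E'
from h import *
c=cam("wrist");s=read_state();im=capture("wrist")
x=np.array([np.cos(np.radians(15.5)),np.sin(np.radians(15.5)),0]);y=np.array([-x[1],x[0],0]);p=np.array([630,-287.2,50])-54*x
R=Ro.from_euler('xyz',s["ee_rot"],degrees=True).as_matrix()
print(s["tool_pos"],"tip off",proj(c,p+13*y+[0,0,27]),"on",proj(c,p-13*y+[0,0,27]),"shift",R.T@(np.array([657.9,-280.8,113.5])-s["tool_pos"])/150)
cv2.imwrite("pics/w7.png",cv2.resize(im[90:330,180:440],(520,480))[:,:,::-1])
E
```

```text
clock: 34.15
tool_pos: [568.1, -263.0, 229.0]
ee_rot: [-180.0, -0.0, -164.5]
ft_force: [0.2, -0.3, 0.9]
grip_width: -0.1
gripper_force: 0.0
clock: 34.45
tool_pos: [568.2, -263.2, 229.2]
ee_rot: [180.0, -0.1, -164.5]
ft_force: [0.6, -0.4, -0.3]
grip_width: 43.0
gripper_force: 0.0
[ 568.21050841 -263.19199413  229.23166538] tip off [294.36514916 188.21195043] on [265.87210135 188.23051931] shift [-0.54599701 -0.27310723  0.77063635]
```

View pics/w7.png

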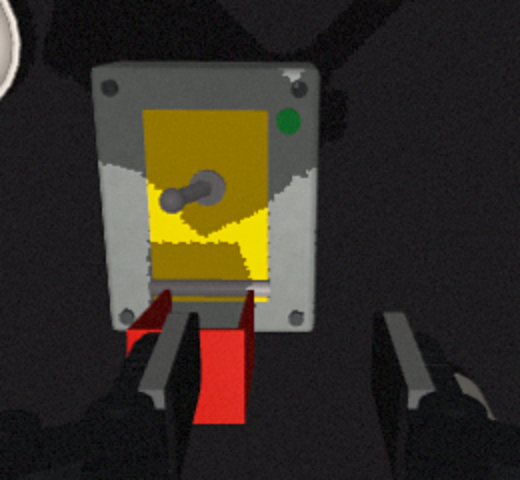

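The toggle tip now shows at crop (172,200), which is pixel (266,190) and matches the predicted "on" position. I regrip the guard and lower it along the reverse arc.

```bash
python3 -m pendant '[[[-0.3,-0.15,0],0],[[-0.546,-0.273,0],0],[[-0.546,-0.273,0],0],[[-0.546,-0.273,0],0],[[-0.546,-0.273,0],0]]' && python3 -m pendant '[[[0,0,0.2],0],[[0,0,0.45],0],[[0,0,0.65],0],[[0,0,0.77],0],[[0,0,0.77],0]]' && python3 -m pendant '[[[0,0,0],0],[[0,0,0],0],[[0,0,0],0],[[0,0,0],0]]' 0.3 && python3 -m pendant '[[[0.043,0,-0.017],0],[[0.086,0,-0.029],0],[[0.131,0,-0.037],0],[[0.176,0,-0.041],0],[[0.221,0,-0.04],0]]'
```

```text
clock: 35.0
tool_pos: [657.6, -280.7, 230.0]
ee_rot: [180.0, -0.1, -164.5]
ft_force: [-0.4, 0.7, 0.6]
grip_width: 68.2
gripper_force: 0.0
clock: 35.5
tool_pos: [655.9, -280.0, 112.6]
ee_rot: [179.8, -0.2, -164.6]
ft_force: [0.0, -0.3, 0.1]
grip_width: 68.2
gripper_force: 0.0
clock: 35.9
tool_pos: [658.5, -279.5, 118.8]
ee_rot: [-180.0, 0.1, -164.5]
ft_force: [-3.3, 6.5, 3.1]
grip_width: 45.3
gripper_force: 63.2
clock: 36.4
tool_pos: [629.5, -287.2, 124.3]
ee_rot: [-180.0, 0.6, -164.4]
ft_force: [6.5, 6.6, -1.9]
grip_width: 45.0
gripper_force: 62.4
```

```bash
python3 -m pendant '[[[0.045,0,0.006],0],[[0.089,0,0.016],0],[[0.132,0,0.03],0],[[0.173,0,0.048],0],[[0.213,0,0.071],0]]'
```

```text
clock: 36.9
tool_pos: [599.2, -295.5, 116.9]
ee_rot: [-179.9, 0.7, -164.4]
ft_force: [1.9, 11.9, 10.6]
grip_width: 45.1
gripper_force: 65.6
```

```bash
python3 -m pendant '[[[0.037,0,0.026],0],[[0.071,0,0.056],0],[[0.101,0,0.089],0],[[0.129,0,0.126],0],[[0.152,0,0.164],0]]'
python3 -m pendant '[[[0.01,0,0.02],0],[[0.02,0,0.035],0],[[0.02,0,0.035],0]]'
```

```text
clock: 37.4
tool_pos: [574.7, -302.3, 93.9]
ee_rot: [-180.0, 0.3, -164.5]
ft_force: [-12.8, 14.1, 19.7]
grip_width: 45.0
gripper_force: 70.3
clock: 37.7
tool_pos: [570.8, -303.3, 87.0]
ee_rot: [180.0, 0.2, -164.5]
ft_force: [-12.8, 11.7, 16.0]
grip_width: 45.2
gripper_force: 71.2
```

```bash
python3 -m pendant '[[[0,0,0.015],0],[[0,0,0.03],0],[[0,0,0.03],0]]' && python3 -m pendant '[[[0,0,0.015],0],[[0,0,0.015],0],[[0,0,0.015],0]]'
```

```text
clock: 38.0
tool_pos: [569.3, -303.7, 82.8]
ee_rot: [179.9, -0.0, -164.5]
ft_force: [-20.6, 12.1, 20.1]
grip_width: 45.0
gripper_force: 72.7
clock: 38.3
tool_pos: [568.9, -303.8, 81.4]
ee_rot: [179.9, -0.1, -164.6]
ft_force: [-23.7, 12.8, 23.9]
grip_width: 45.0
gripper_force: 73.3
```

```bash
python3 -m pendant '[[[0,0,0],0],[[0,0,0],0],[[0,0,0],0],[[0,0,0],0]]' 0.8 && python3 -m pendant '[[[0,0,-0.2],0],[[0,0,-0.4],0],[[0,0,-0.5],0],[[0,0,-0.5],0]]' && python3 -m pendant '[[[0.045,0,0],0],[[0.045,0,0],0],[[0.045,0,0],0],[[0.045,0,0],0],[[0.045,0,0],0]]' 0 && python3 -m pendant '[[[0,0,0.1],0],[[0,0,0.2],0],[[0,0,0.24],0],[[0,0,0.26],0],[[0,0,0.26],0]]'
```

```text
clock: 38.7
tool_pos: [571.0, -305.2, 74.2]
ee_rot: [-180.0, 0.0, -164.5]
ft_force: [-0.0, -0.9, 0.0]
grip_width: 68.4
gripper_force: 0.0
clock: 39.1
tool_pos: [571.9, -305.7, 152.1]
ee_rot: [-179.8, 0.2, -164.5]
ft_force: [0.7, 0.1, -0.3]
grip_width: 68.7
gripper_force: 0.0
clock: 39.6
tool_pos: [564.0, -306.6, 148.1]
ee_rot: [180.0, -0.0, -164.5]
ft_force: [-0.1, 0.0, 0.8]
grip_width: 0.2
gripper_force: 0.0
clock: 40.1
tool_pos: [563.9, -306.5, 109.2]
ee_rot: [180.0, -0.0, -164.5]
ft_force: [-0.1, 0.0, 0.2]
grip_width: 0.1
gripper_force: 0.0
```

```bash
python3 -m pendant '[[[0,0,0.01],0],[[0,0,0.02],0],[[0,0,0.02],0]]' && python3 -m pendant '[[[0,0,0.01],0],[[0,0,0.02],0],[[0,0,0.02],0]]'
```

```text
clock: 40.4
tool_pos: [564.1, -306.7, 108.9]
ee_rot: [-180.0, 0.0, -164.5]
ft_force: [-5.4, 2.5, 9.5]
grip_width: -0.1
gripper_force: 5.2
clock: 40.7
tool_pos: [564.1, -306.8, 108.7]
ee_rot: [-179.9, 0.1, -164.5]
ft_force: [-9.5, 6.1, 20.5]
grip_width: 0.0
gripper_force: 10.3
```

The guard top is firm at z ≈ 90, so it is down. I retreat for a final check.

```bash
python3 -m pendant '[[[0,0,-0.2],0],[[0,0,-0.5],0],[[0,0,-0.8],0],[[0,0,-1],0]]' && python3 -m pendant '[[[0.5,0.3,0],0],[[0.5,0.6,0],0],[[0.5,0.8,0],0],[[0.5,0.8,0],0],[[0.5,0.8,0],0]]'
python3 - <<'E'
from h import *
s=capture("scene"); a=cv2.imread("pics/scene0.png")
cv2.imwrite("pics/s8.png",cv2.resize(s[110:330,120:440],(800,550),interpolation=cv2.INTER_CUBIC)[:,:,::-1])
for k in("amber_c","whitepot_c","dish_c","guard"): print(k,[d["bbox"] for d in find_in("scene",k)[:1]])
E
```

```text
clock: 41.1
tool_pos: [564.6, -306.9, 257.5]
ee_rot: [-179.8, 0.2, -164.5]
ft_force: [-0.3, -0.0, 0.0]
grip_width: 0.1
gripper_force: 0.0
clock: 41.6
tool_pos: [459.7, -210.5, 254.0]
ee_rot: [-179.9, 0.0, -164.5]
ft_force: [0.5, -1.2, -1.0]
grip_width: -0.0
gripper_force: 0.0
amber_c [[360.3, 235.4, 26.4, 59.0]]
whitepot_c [[316.1, 256.5, 21.4, 37.8]]
dish_c [[151.8, 287.1, 40.1, 31.5]]
guard [[223.9, 252.4, 44.4, 33.9]]
```

View pics/s8.png

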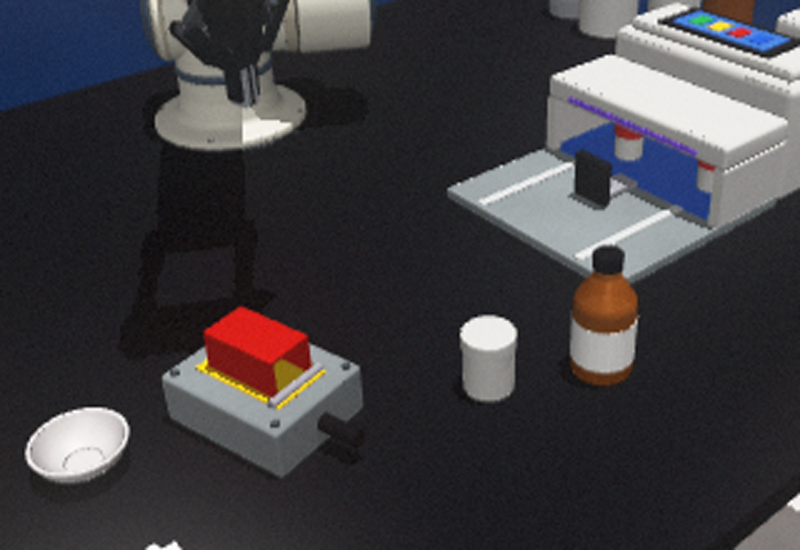

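The guard is down and the bystanders are unmoved, but the right-hand pot has shifted to about crop (708,178), presumably the random knock. I look closer.

Run:
```python
from h import *
c=cam("scene"); a=capture("scene")
cv2.imwrite("pics/s9.png",cv2.resize(a[145:215,350:440],(720,560),interpolation=cv2.INTER_CUBIC)[:,:,::-1])
for x in(484,569,590,600,610,620): print(x,proj(c,[x,300,18.5]).round(1),((proj(c,[x,300,18.5])-[350,145])*8).round(), ((proj(c,[x,300,64.5])-[350,145])*8).round())
```

```text
484 [370.  171.2] [160. 209.] [168. 105.]
569 [390.8 180.5] [326. 284.] [337. 176.]
590 [396.2 182.9] [370. 303.] [382. 195.]
600 [398.8 184.1] [391. 313.] [403. 204.]
610 [401.5 185.3] [412. 322.] [425. 213.]
620 [404.1 186.5] [433. 332.] [447. 222.]
```

View pics/s9.png

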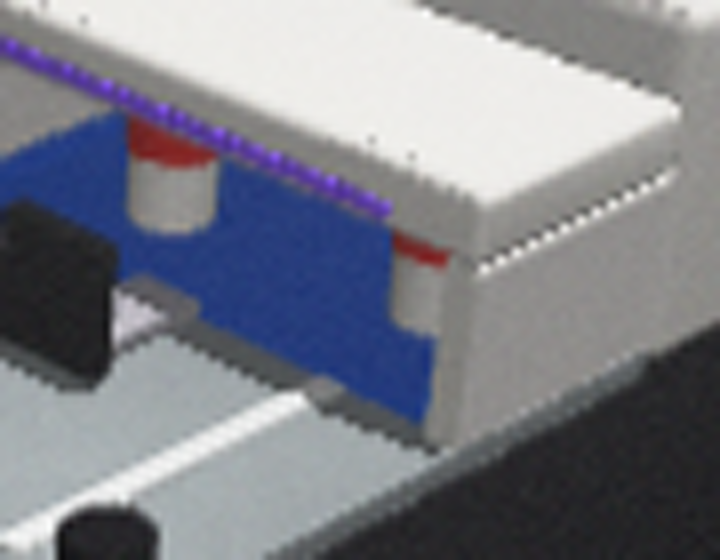

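Run:
```python
from h import *
c=cam("scene")
for u,v in((172,214),(434,313),(430,306)): print(ray(c,(350+u/8,145+v/8),18.5).round(1))
```

```text
[489.8 300.5  18.5]
[611.2 311.8  18.5]
[606.7 315.1  18.5]
```

The shifted pot still stands upright inside the tray, about 77 mm and 13 mm from its centre, within limits. I hand in.

```bash
python3 -c "from cell import *; print(hand_in())"
```

```text
the job is handed in; nothing more can be done
None
```

I handed the job in at about 42 s of robot time: both pots stood upright in the tray, the tray was home, the toggle was on, the guard was down and the bystanders were unmoved (no verdict came back); one pot shifted about 40 mm inside the tray along the way.

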